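# Close a resin mould and hold it shut

## Robot

A 6-joint arm with a two-finger parallel gripper is mounted at the origin on the work surface. World frame = base frame: x ahead of the robot, y to its left, z up, the work surface at z = 0. Lengths are in mm, angles in rad, forces in N, time in s.
With the tool pointing down it reaches from about 275 to 750 mm from the base axis. Payload 10.2 kg.
Tool frame: the origin (TCP) lies at the very end of the fingers, on their centre line; the grasp point (between the pads) lies 19 mm behind it; x points along the fingers, y is the direction in which the jaws open and shut, and the axes are right-handed (so a half turn about x gives the same grasp; the last joint's range is limited). The gripper opens to 85 mm and grips with 20 to 120 N. Pads are 22 mm wide; open, the fingers measure 114 mm over their backs; the gripper's body (76 mm by 85 mm) begins 54 mm behind the grasp point. The pads swing forward as they close: fully open they stand 13 mm farther back than shut.
Start: joints at [-1.394, 0.313, 1.498, -0, 1.331, -0.223], TCP at [204.336, -483.609, 231.294] pointing down, gripper open.
Joint ranges: [-2.94, 2.94], [-0.97, 2.17], [0.19, 2.56], [-1.23, 4.37], [0.02, 3.11], [-2.88, 2.88]. Speed limits (rad/s): [2.39, 2.39, 3.01, 3.14, 3.14, 3.14].

## Interface

Orientations are given as a unit quaternion [w, x, y, z].
In Python, from rig import ctrl, viewer, order gives the robot as it stands. The module is installed in compiled form; this text tells all that it offers.
- The arm moves only by the tool carry_out, never from a script. Its argument "deltas" is a list of rows, each a list of 7 numbers: the gripper command: -1 is fully open, 1 is shut, values between are in proportion, then the shift along the tool's x, y, z in mm, then the turn, a rotation vector about the tool's x, y, z in degrees. A call has exactly 5 rows; each row is the pose to reach, as a shift and turn from the pose commanded when the call began, along the tool's axes at that moment; what a row does not reach only later rows make up. A row lasts 1/8 s, in which the tool goes at most 62.5 mm and 10.7 degrees, less where a joint would pass 70% of its speed; a pose out of reach is approached as far as the arm can. A call with a gripper value outside its range is refused whole. The fingers move at their own pace and stop on an object; "newtons" is the grip in N (left out, the last holds). Time passes only in rows, so rows that repeat a pose let the fingers close, or fill a call up. It gives the time, the measured TCP pose, the force and the opening at its end, in the units of the state.
- ctrl.sense(): the state, without advancing time (a new reading comes with each control period).
- viewer.capture(name): name is "side" or "top" or "wrist"; returns the picture (384x512x3 uint8, red, green, blue); there is no depth.
- viewer.calibration(name): a dict with "fx", "fy", "cx", "cy" (pixels), "xyz" and "attitude" of the camera in the world; the wrist camera has in their place "T_tool_cam" (4x4, takes a point from camera to tool coordinates, whose origin is the TCP and whose axes are the tool frame's). Camera axes: x right, y down, z forward; pixel columns grow to the right and rows downward; lengths in mm; the calibration is good to about 2 mm. The wrist camera is an equidistant fisheye: a pixel r from the principal point sees the ray r / f radians off the axis. A picture is of the moment at which its call begins: read the wrist's pose just before it. calibration takes no time and is no camera call.
- order.finish_job(): hands the job in, once; it reports no verdict.
The state is a dict: "time_s": time; "joints": joint angles; "dq": joint speeds; "tau": joint torques, N m; "eef_pos": TCP position; "ee_rot": TCP orientation; "force": force on the tool from outside, world axes, zero at the start; "wrist_torque": the same for the moment, N m; "grip_width": opening from 0.0 (shut) to 1.0 (fully open).
Only numpy, scipy, OpenCV 4.12 (cv2) and the standard library are available. Lean on these libraries where they do the work, as an engineer would, in place of code of your own. Each camera call takes 0.05 s, during which the arm holds its last target. There are 200 camera calls.

## Task

Get the specimen mould ready to set: push the sleeve that is both tall and wide fully down onto the round spigot in the middle of the mould base and let go of it, then fit the loose top half squarely onto the base's two dowels (either way round). Its ejector springs hold the halves slightly apart, so press the top half down until the halves are fully closed, and finish while still holding it pressed shut: do not let go at the end.

Things in the scene. Friction and masses are not known exactly. Their poses are not given: they have to be found in the camera images.
- mould_base: Lower mould half: white plastic block fixed to the bench, 70 (x) x 120 (y) x 25 (z) mm; origin at the centre of its underside, z up. Its parting face (upper side, 25 mm up) carries a round spigot in the middle, two steel dowels at y = -46 and +46 mm (x = 0) and four spring pins, 8 mm in diameter, at x = +-24, y = +-30 mm
- base_face (a point): Point of the base: centre of its parting face (25 mm above the bench), at the foot of the spigot; axes as the base's. The spigot there is 24 mm in diameter and 12.5 mm high, its upper 5 mm tapering to 17 mm; around its foot a flat grey disc mark of 38 mm diameter
- dowel_a (a point): Tip of the steel dowel at y = +46 mm of the base, 40 mm above the parting face. Dowel diameter 10 mm, the last 6 mm tapering to 4.4 mm
- dowel_b (a point): Tip of the like dowel at y = -46 mm of the base
- ejector (a joint): Travel (m) of the base's four spring pins, moving together: 0 = standing 6 mm above the parting face, 0.006 = level with it (stop at 0.008). Spring force about 7 N at 0, 13 N at 0.006: the top half's weight (about 4 N) does not push them in and they lift it 6 mm when it is not pressed; about 10 N of extra push shuts the mould, which is then rigid
- mould_top: Upper mould half: loose white plastic block, about 0.4 kg, 70 (x) x 120 (y) x 42 (z) mm, standing parting face down; origin at the centre of that face, z up. Dowel holes of 11.5 mm run right through at y = -46 and +46 mm (x = 0); a round pocket, 43 mm wide and 33 mm deep, in the middle of the underside takes the sleeve. Shut, its origin is at base_face; on unpressed pins 6 mm above
- top_rib (a point): Centre of the upper side of the grip rib on the top half, 70 mm above mould_top's origin; axes as the top half's. The rib is 22 (x) x 60 (y) mm and 28 mm high, standing on the block's top: pinch it across x
- sleeve: The tall, wide sleeve: loose upright aluminium tube, 38 mm outer diameter, 26 mm bore, 30 mm tall, open at both ends; origin at the centre of its lower end, z up. Home on the spigot its origin lies at base_face
- sleeve_low: Not needed: aluminium ring of the same 38 mm diameter but only 14 mm tall; origin at the centre of its lower end
- sleeve_thin: Not needed: aluminium tube as tall (30 mm) but only 25 mm in diameter; origin at the centre of its lower end

How it is judged (in metres and radians):
On the way, in this order (a step that is already met when the one before it is completed fails the run):
1. the tall wide sleeve is home on the spigot and let go (horizontal distance between sleeve and base_face below 0.003 m and z of sleeve in the frame of base_face below 0.002 m and angle between sleeve's own z axis and vertical below 0.06 rad and contact force between the fingers and sleeve below 0.2 N), for 0.2 s.
2. the top half is on both dowels (horizontal distance between mould_top and base_face below 0.004 m and z of mould_top in the frame of base_face below 0.03 m and angle between the y axis of mould_top and the y axis of mould_base, either way round below 0.08 rad), for 0.1 s.
At the end, for the whole second after the job is handed in: the tall wide sleeve is home on the spigot (within 3 mm sideways, 2 mm of the face), and the top half is on its dowels, level and square with the base, its parting face within 1.8 mm of the base's, the spring pins pushed in, held there at rest by the robot's push (more than 3 N on the top half) (horizontal distance between each of sleeve, mould_top and base_face below 0.003 m and z of sleeve in the frame of base_face below 0.002 m and angle between sleeve's own z axis and vertical below 0.06 rad and z of mould_top in the frame of base_face between -0.002 and 0.0018 m and angle between mould_top's own z axis and vertical below 0.03 rad and angle between the y axis of mould_top and the y axis of mould_base, either way round below 0.05 rad and value of joint ejector above 0.004 m and linear speed of mould_top below 0.02 m/s and contact force between any of the fingers, the arm and mould_top above 3 N); the arm keeps its last pose, push and grip.
It also fails if it takes over 54 s, if anything falls off the work surface, if the arm or the gripper's body presses on something with over 40 N, if the wrist force passes 120 N, or if a joint passes its speed limit or range.

## Working session

There is one attempt and no reset: what is moved stays moved. The work goes in short steps, Python scripts to look and compute and a tool call to move; the robot and the scene stay as the last step left them, time stands still between calls to the robot, and variables do not carry over. Pictures are saved under pics/ and viewed, about 8 in all and at most 12, crops included, and the job is handed in when it is done.

Besides the shell and the picture viewer there is one more tool, called after ">>>" as a command line: name --pt "numbers of a row" for each row, then --argument value for the rest. carry_out: Moves the arm, as the interface text tells. Its arguments: {"type":"object","properties":{"deltas":{"type":"array"},"newtons":{"type":"number"}},"required":["deltas"]}

```bash
mkdir -p pics; python3 - <<'E'
from rig import ctrl, viewer
import cv2, numpy as np
s=ctrl.sense();print(s)
for n in ['side','top','wrist']:
    im=viewer.capture(n);cv2.imwrite(f'pics/{n}0.png',im[:,:,::-1]);print(n,viewer.calibration(n))
E
```

```text
{'time_s': 0.0, 'joints': array([-1.39440412e+00,  3.13417917e-01,  1.49845554e+00,  1.93890493e-05,
        1.33099593e+00, -2.23381488e-01]), 'dq': array([-0.00061162,  0.00013452, -0.00125984,  0.00061674,  0.00037263,
       -0.00033179]), 'tau': array([ 6.92815320e-04, -4.12262821e+01, -2.59744620e+01, -1.42637005e-04,
        4.15939852e-03, -4.81698095e-06]), 'eef_pos': array([ 204.29019094, -483.33699219,  230.74454641]), 'ee_rot': array([ 0.13994927,  0.69304506,  0.1408515 , -0.69301054]), 'force': array([-0.10009089,  0.38521931,  0.12223737]), 'wrist_torque': array([-0.02056124,  0.02593182,  0.0531715 ]), 'grip_width': 1.000091578607284}
side {'fx': 463.0482953915793, 'fy': 463.0482953915793, 'cx': 244.81915987103, 'cy': 192.27200605315997, 'xyz': array([282.89773746, 777.99639394, 972.30635052]), 'attitude': array([ 0.05990305, -0.12928776,  0.92330542, -0.35665585])}
top {'fx': 377.20760227740567, 'fy': 377.20760227740567, 'cx': 254.90001449075683, 'cy': 197.9351940382384, 'xyz': array([371.92203089, -19.19781151, 900.00855255]), 'attitude': array([-0.07425571,  0.7364936 , -0.66852698,  0.07165859])}
wrist {'fx': 297.3186396354542, 'fy': 297.3186396354542, 'cx': 255.5027552759548, 'cy': 188.14720941197072, 'T_tool_cam': array([[ 1.56655857e-03, -3.06321609e-01,  9.51926792e-01,
        -1.43009915e+02],
       [ 9.99998263e-01,  1.44094620e-03, -1.18198469e-03,
         8.51114836e-01],
       [-1.00960784e-03,  9.51926991e-01,  3.06323335e-01,
        -7.89616818e+01],
       [ 0.00000000e+00,  0.00000000e+00,  0.00000000e+00,
         1.00000000e+00]])}
```

View pics/top0.png

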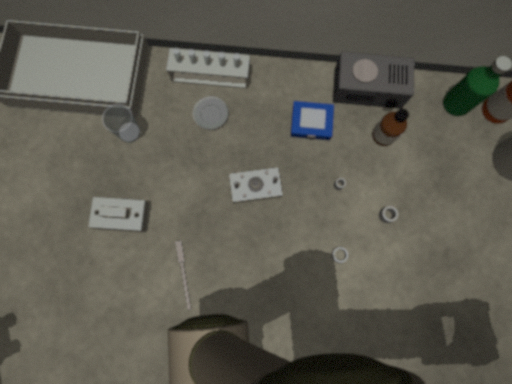

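View pics/side0.png

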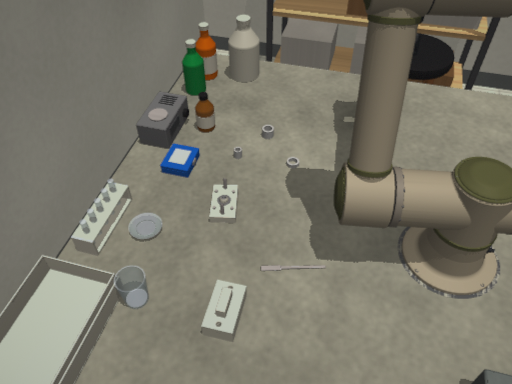

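The top view shows the base at (256,185), the top half at (118,214), the tall wide sleeve at (390,214), the low ring at (341,255) and the thin tube at (340,184). The side view agrees: tall sleeve (268,131), low ring (293,161), thin tube (238,152).

```bash
cat > h.py <<'E'
import numpy as np, cv2
from scipy.spatial.transform import Rotation as R
from rig import ctrl, viewer
def rot(q): return R.from_quat(q,scalar_first=True).as_matrix()
def cam(n,s=None):
    c=viewer.calibration(n)
    if n!='wrist': return c,rot(c['attitude']),np.array(c['xyz'])
    s=s or ctrl.sense(); Rt=rot(s['ee_rot']); T=c['T_tool_cam']
    return c,Rt@T[:3,:3],Rt@T[:3,3]+s['eef_pos']
def cast(n,uv,z,s=None):
    c,A,o=cam(n,s); x=(uv[0]-c['cx'])/c['fx']; y=(uv[1]-c['cy'])/c['fy']
    if n=='wrist':
        r=np.hypot(x,y)+1e-12; d=np.array([x/r*np.sin(r),y/r*np.sin(r),np.cos(r)])
    else: d=np.array([x,y,1.])
    d=A@d; return o+d*(z-o[2])/d[2]
def project(n,p,s=None):
    c,A,o=cam(n,s); v=A.T@(np.array(p)-o)
    if n=='wrist':
        h=np.hypot(v[0],v[1]); t=np.arctan2(h,v[2]); x,y=v[0]/h*t,v[1]/h*t
    else: x,y=v[0]/v[2],v[1]/v[2]
    return np.array([c['cx']+c['fx']*x,c['cy']+c['fy']*y])
def shot(name,tag):
    s=ctrl.sense(); im=viewer.capture(name)[:,:,::-1].copy(); cv2.imwrite(f'pics/{tag}.png',im); return s,im
def delta(s,p,yaw=None):
    """shift in tool axes to world p; turn (rotvec deg, tool axes) to tool-down with jaw axis at yaw"""
    Rt=rot(s['ee_rot']); d=Rt.T@(np.array(p)-s['eef_pos']); 
    if yaw is None: return d.round(1),None
    best=None
    for k in (0,np.pi):
        y=np.array([np.cos(yaw+k),np.sin(yaw+k),0]); x=np.array([0,0,-1.]); W=np.stack([x,y,np.cross(x,y)],1)
        rv=R.from_matrix(Rt.T@W).as_rotvec(degrees=True)
        if best is None or np.linalg.norm(rv)<np.linalg.norm(best): best=rv
    return d.round(1),best.round(2)
E
python3 - <<'E'
from h import *
for nm,uv,z in [('base',(256,185),25),('top',(118,213),70),('sl',(390,214),30),('low',(341,255),14),('thin',(340,184),30)]: print(nm,cast('top',uv,z))
for nm,uv,z in [('sl',(268,129),30),('low',(293,161),14),('base',(224,201),25),('rib',(223,299),70)]: print('side',nm,cast('side',uv,z))
s=ctrl.sense(); print(rot(s['ee_rot'])); print(cam('wrist')[1][:,2],cam('wrist')[2])
im=cv2.imread('pics/top0.png'); cv2.imwrite('pics/c1.png',np.hstack([cv2.resize(im[165:205,226:286],None,fx=6,fy=6,interpolation=2),cv2.resize(im[193:233,88:148],None,fx=6,fy=6,interpolation=2)]))
E
```

```text
base [586.71826599  -6.6574465   25.        ]
top [481.95900662 292.12191298  70.        ]
sl [ 546.49727294 -325.61463168   30.        ]
low [ 441.6536441  -219.56274122   14.        ]
thin [ 607.38987025 -205.34720159   30.        ]
side sl [ 547.28474702 -320.51485415   30.        ]
side low [ 443.2373052  -215.74728586   14.        ]
side base [588.79605399  -1.05983391  25.        ]
side rib [487.89784088 307.3962249   70.        ]
[[-1.65409204e-04  3.89238033e-01 -9.21137192e-01]
 [ 8.43998278e-04 -9.21136822e-01 -3.89238029e-01]
 [-9.99999630e-01 -8.41821756e-04 -1.76151722e-04]]
[-0.28278335 -0.1173405  -0.9519794 ] [ 277.39292082 -453.60271864  373.91865173]
```

View pics/c1.png

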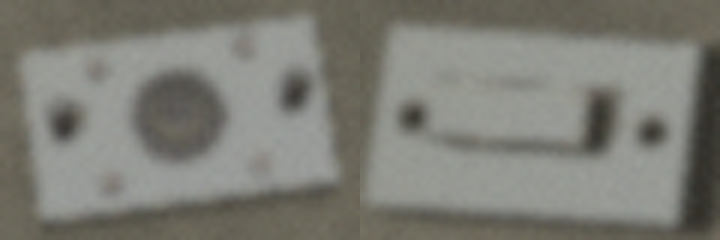

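View pics/wrist0.png

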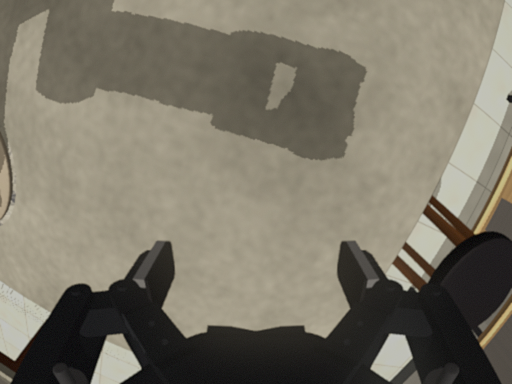

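Crop: base disc (255.7,184.5) in the full picture, pins on a line tilted about -8.5°; top half holes at about (96.8,212.5) and (136.5,215). The wrist view shows only bench and fingers.

```bash
python3 - <<'E'
from h import *
f=lambda x,y,z,ox,oy:cast('top',(ox+x/6,oy+y/6),z)
P=[f(x,y,31,226,165) for x,y in [(97,70),(245,47),(111,185),(262,163)]]
print(np.array(P).round(1),np.mean(P,0)); v=(P[0]-P[1])+(P[2]-P[3]); print('base y yaw',np.degrees(np.arctan2(v[1],v[0])), np.linalg.norm(P[0]-P[1]))
H=[f(x-360,y,42,88,193) for x,y in [(413,117),(651,132)]]; v=H[0]-H[1]
print(np.array(H),np.mean(H,0),'top y yaw',np.degrees(np.arctan2(v[1],v[0])),np.linalg.norm(v))
b=np.arctan2(*(((P[0]-P[1])+(P[2]-P[3]))[[1,0]]))-np.pi/2
print(np.degrees(b)); s=ctrl.sense(); print(delta(s,(547,-323,120),b))
E
```

```text
[[602.4  28.   31. ]
 [617.5 -29.6  31. ]
 [556.5  17.7  31. ]
 [571.  -40.5  31. ]] [586.84930829  -6.11446821  31.        ]
base y yaw 104.39806114567459 59.592245796255284
[[482.11566044 351.15189997  42.        ]
 [485.18037747 259.62218267  42.        ]] [483.64801896 305.38704132  42.        ] top y yaw 91.91773534272198 91.58101134434192
14.398061145674594
(array([ 111. ,  -14.3, -378.1]), array([-8.149e+01, -4.000e-02,  3.000e-02]))
```

>>> carry_out --pt "-1 0 -3 -60 -10 0 0" --pt "-1 0 -6 -120 -20 0 0" --pt "-1 0 -9 -180 -30 0 0" --pt "-1 20 -12 -240 -40 0 0" --pt "-1 40 -14 -290 -50 0 0"

```text
time_s: 0.78
eef_pos: [467.8, -356.5, 190.7]
ee_rot: [0.422, 0.567, 0.422, -0.567]
force: [-0.0, -0.2, -0.1]
grip_width: 1.001
```

```bash
python3 - <<'E'
from h import *
s=ctrl.sense(); print(s['time_s'],s['eef_pos'],s['joints'],delta(s,(547,-323,120),np.radians(14.4)))
E
```

```text
0.775 [ 467.82844976 -356.50866975  190.6890933 ] [-8.50227963e-01  4.83265264e-01  1.35843360e+00  4.90846637e-05
  1.29966363e+00 -5.58392669e-01] (array([ 70.7,  66.2, -54.9]), array([-3.112e+01,  1.000e-02, -1.000e-02]))
```

>>> carry_out --pt "-1 18 22 -18 -10 0 0" --pt "-1 36 44 -36 -20 0 0" --pt "-1 60 66 -55 -30 0 0" --pt "-1 71 66 -55 -31 0 0" --pt "-1 71 66 -55 -31 0 0"

```text
time_s: 1.4
eef_pos: [544.4, -324.8, 119.6]
ee_rot: [0.556, 0.436, 0.557, -0.436]
force: [1.2, -0.7, 1.0]
grip_width: 0.996
```

```bash
python3 - <<'E'
from h import *
s,im=shot('wrist','w1'); print(s['eef_pos'],project('wrist',(547,-323,30),s))
E
```

```text
[ 544.44065949 -324.7854411   119.58630659] [258.41271502 190.77328403]
```

View pics/w1.png

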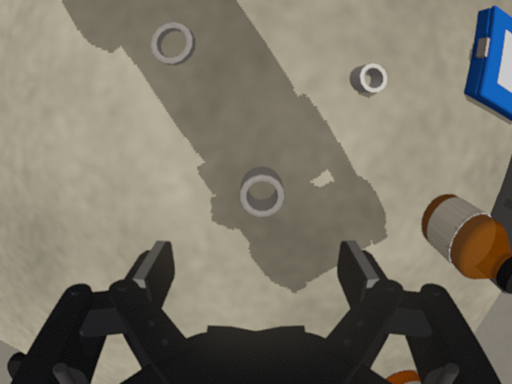

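The tall wide sleeve's rim is centred at (262,196), directly ahead; the low ring is at (172,43) and the thin tube at (372,78).

```bash
python3 - <<'E'
from h import *
s=ctrl.sense(); p=cast('wrist',(262,196),30,s); print(s['eef_pos'],p,delta(s,(p[0],p[1],4),np.radians(14.4)))
E
```

```text
[ 544.65012263 -325.21926974  120.63145436] [ 551.43375345 -327.60163      30.        ] (array([116.6,   6. ,   3.9]), array([-0.64,  0.  ,  0.01]))
```

>>> carry_out --pt "-1 30 5 3 -0.6 0 0" --pt "-1 60 5 3 -0.6 0 0" --pt "-1 90 5 3 -0.6 0 0" --pt "-1 105 5 3 -0.6 0 0" --pt "-1 110 5 3 -0.6 0 0"

```text
time_s: 2.08
eef_pos: [550.7, -326.9, 10.6]
ee_rot: [0.559, 0.433, 0.559, -0.433]
force: [0.2, 0.4, 0.6]
grip_width: 0.999
```

```bash
python3 - <<'E'
from h import *
s=ctrl.sense(); print(s['eef_pos'],s['force'],delta(s,(550.8,-327,5),np.radians(14.4)))
E
```

```text
[ 550.69414497 -326.89419926   10.60851346] [0.20267221 0.39576222 0.55927069] (array([5.6, 0.1, 0.1]), array([ 0.04,  0.02, -0.01]))
```

>>> carry_out --pt "-1 5 0 0 0 0 0" --pt "1 5 0 0 0 0 0" --pt "1 5 0 0 0 0 0" --pt "1 5 0 0 0 0 0" --pt "1 5 0 0 0 0 0" --newtons 40

```text
time_s: 2.7
eef_pos: [551.2, -326.6, 6.0]
ee_rot: [0.56, 0.433, 0.559, -0.433]
force: [-1.6, 0.1, 4.5]
grip_width: 0.418
```

>>> carry_out --pt "1 0 0 0 0 0 0" --pt "1 -30 0 0 0 0 0" --pt "1 -80 0 0 0 0 0" --pt "1 -120 0 0 0 0 0" --pt "1 -120 0 0 0 0 0"

```text
time_s: 3.32
eef_pos: [551.8, -327.2, 128.4]
ee_rot: [0.561, 0.433, 0.557, -0.433]
force: [-0.1, 0.5, -0.9]
grip_width: 0.415
```

```bash
python3 - <<'E'
from h import *
s=ctrl.sense(); print(s['eef_pos'],s['force'],s['grip_width'],delta(s,(588,-5,125),np.radians(14.4)))
E
```

```text
[ 551.83234013 -327.16704188  128.37155257] [-0.07393758  0.47907578 -0.93020034] 0.4150285322240676 (array([   2.3,  115.7, -302.8]), array([ 0.11,  0.27, -0.18]))
```

>>> carry_out --pt "1 0 24 -50 0 0 0" --pt "1 0 48 -110 0 0 0" --pt "1 0 72 -165 0 0 0" --pt "1 0 96 -220 0 0 0" --pt "1 0 115 -253 0 0 0"

```text
time_s: 3.95
eef_pos: [598.1, -49.7, 123.8]
ee_rot: [0.559, 0.432, 0.56, -0.433]
force: [0.0, -1.2, -1.0]
grip_width: 0.416
```

>>> carry_out --pt "1 0 0 0 0 0 0" --pt "1 0 0 0 0 0 0" --pt "1 0 0 0 0 0 0" --pt "1 0 0 0 0 0 0" --pt "1 0 0 0 0 0 0"

```text
time_s: 4.58
eef_pos: [598.7, -53.1, 125.2]
ee_rot: [0.559, 0.433, 0.559, -0.433]
force: [-0.5, -0.3, -0.2]
grip_width: 0.422
```

```bash
python3 - <<'E'
from h import *
s,im=shot('wrist','w2'); print(s['eef_pos'],s['ee_rot'],delta(s,s['eef_pos'],np.radians(14.4))); np.save('s2.npy',np.r_[s['eef_pos'],s['ee_rot']]);cv2.imwrite('pics/w2b.png',cv2.resize(im[90:310,130:390],(780,660),interpolation=2)[:600])
E
```

```text
[598.70422953 -53.09894979 125.24724721] [ 0.55893623  0.43305211  0.55900995 -0.43308663] (array([0., 0., 0.]), array([ 0.07, -0.  ,  0.01]))
```

View pics/w2b.png

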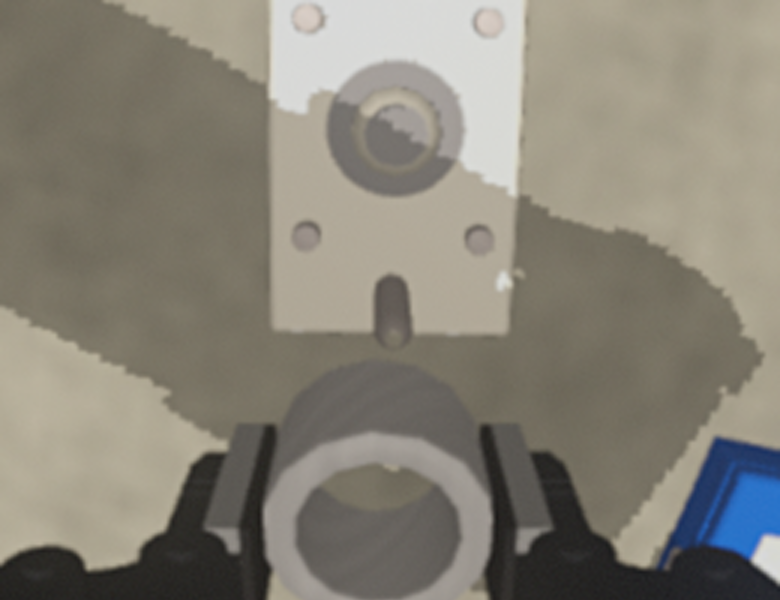

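The disc is centred at crop (396,128), the pins at (308,17), (489,20), (306,236), (479,240). The held sleeve's rim is at crop (378.5,543), with the near dowel at (392,335).

```bash
python3 - <<'E'
from h import *
a=np.load('s2.npy'); s=dict(eef_pos=a[:3],ee_rot=a[3:])
c=lambda x,y,z:cast('wrist',(130+x/3,90+y/3),z,s)
d=c(396,128,25); P=[c(*u,31) for u in [(308,17),(489,20),(306,236),(479,240)]]
print('disc',d,'pins',np.array(P).round(1),np.mean(P,0)); v=(P[0]-P[2])+(P[1]-P[3]);print(np.degrees(np.arctan2(v[1],v[0]))-90,np.linalg.norm(P[0]-P[2]))
r=c(378.5,543,149); print('rim',r,'from tcp',delta(s,r)[0]); print('tip b',c(392,335,65))
S=ctrl.sense(); print('go', delta(S,np.r_[(d-r+s['eef_pos'])[:2],125]))
E
```

```text
disc [592.51029865  -5.52300315  25.        ] pins [[562.3  18.2  31. ]
 [608.5  29.6  31. ]
 [575.9 -39.8  31. ]
 [622.2 -28.9  31. ]] [592.22846631  -5.2166465   31.        ]
13.202365985263526 59.56003573254516
rim [600.10796975 -54.66652753 149.        ] from tcp [-23.8   1.    1.9]
tip b [602.3715687  -49.76392977  65.        ]
go (array([  0.3,   4.8, -49.4]), None)
```

>>> carry_out --pt "1 0 4.8 -25 0.5 0 0" --pt "1 0 4.8 -49.4 1 0 0" --pt "1 30 4.8 -49.4 1 0 0" --pt "1 60 4.8 -49.4 1 0 0" --pt "1 75 4.8 -49.4 1 0 0"

```text
time_s: 5.25
eef_pos: [590.5, -3.6, 48.9]
ee_rot: [0.555, 0.437, 0.556, -0.438]
force: [-0.3, -0.6, -1.1]
grip_width: 0.421
```

>>> carry_out --pt "1 0 0 0 0 0 0" --pt "1 4 0 0 0 0 0" --pt "1 7 0 0 0 0 0" --pt "1 10 0 0 0 0 0" --pt "1 10 0 0 0 0 0"

```text
time_s: 5.88
eef_pos: [591.0, -3.6, 40.2]
ee_rot: [0.555, 0.438, 0.555, -0.438]
force: [-0.5, 0.1, -0.9]
grip_width: 0.421
```

```bash
python3 - <<'E'
from h import *
s=ctrl.sense(); print(s['eef_pos'],s['force'],s['wrist_torque'],delta(s,(592.4-(-0)*0,-5.4,31),np.radians(13.4)))
E
```

```text
[591.01302704  -3.59770056  40.21035001] [-0.45961831  0.10159747 -0.86765069] [-0.01563888 -0.01210073  0.01329678] (array([9.2, 0.9, 2.1]), array([ 0.11, -0.  ,  0.01]))
```

Sleeve is 3 mm below the spigot tip with no contact force; continue down slowly.

>>> carry_out --pt "1 2 0 0 0 0 0" --pt "1 4 0 0 0 0 0" --pt "1 6 0 0 0 0 0" --pt "1 7 0 0 0 0 0" --pt "1 8 0 0 0 0 0"

```text
time_s: 6.5
eef_pos: [591.4, -4.1, 32.5]
ee_rot: [0.556, 0.438, 0.555, -0.438]
force: [-0.2, -5.5, 3.1]
grip_width: 0.42
```

>>> carry_out --pt "1 1 0 0 0 0 0" --pt "1 2 0 0 0 0 0" --pt "1 2 0 0 0 0 0" --pt "1 2 0 0 0 0 0" --pt "1 2 0 0 0 0 0"

```text
time_s: 7.12
eef_pos: [591.5, -4.3, 31.0]
ee_rot: [0.556, 0.438, 0.555, -0.438]
force: [-1.3, -6.4, 6.2]
grip_width: 0.42
```

>>> carry_out --pt "1 0 0 0.7 0 0 0" --pt "1 0 0 1.3 0 0 0" --pt "1 1 0 1.3 0 0 0" --pt "1 2 0 1.3 0 0 0" --pt "1 2 0 1.3 0 0 0"

```text
time_s: 7.75
eef_pos: [591.5, -4.4, 30.9]
ee_rot: [0.556, 0.438, 0.555, -0.437]
force: [-10.2, 0.3, 24.6]
grip_width: 0.418
```

>>> carry_out --pt "0.2 -2 0 0 0 0 0" --pt "-0.5 -2 0 0 0 0 0" --pt "-0.6 -2 0 0 0 0 0" --pt "-0.6 -2 0 0 0 0 0" --pt "-0.6 -2 0 0 0 0 0"

```text
time_s: 8.38
eef_pos: [591.3, -4.8, 30.1]
ee_rot: [0.555, 0.438, 0.555, -0.438]
force: [-0.7, -0.7, 1.0]
grip_width: 0.798
```

>>> carry_out --pt "-0.6 -10 0 0 0 0 0" --pt "-0.6 -50 0 0 0 0 0" --pt "-0.6 -100 0 0 0 0 0" --pt "-1 -100 0 50 0 0 0" --pt "-1 -100 0 50 0 0 0"

```text
time_s: 9.0
eef_pos: [603.6, -56.0, 131.3]
ee_rot: [0.555, 0.439, 0.554, -0.438]
force: [-0.0, 1.1, -0.0]
grip_width: 1.001
```

```bash
python3 - <<'E'
from h import *
s,im=shot('wrist','w3'); print(s['eef_pos'],s['ee_rot']); np.save('s3.npy',np.r_[s['eef_pos'],s['ee_rot']]);cv2.imwrite('pics/w3b.png',cv2.resize(im[50:250,130:390],(780,600),interpolation=2))
E
```

```text
[603.57137411 -55.99505369 131.28945158] [ 0.5553107   0.43872272  0.55398794 -0.43846296]
```

View pics/w3b.png

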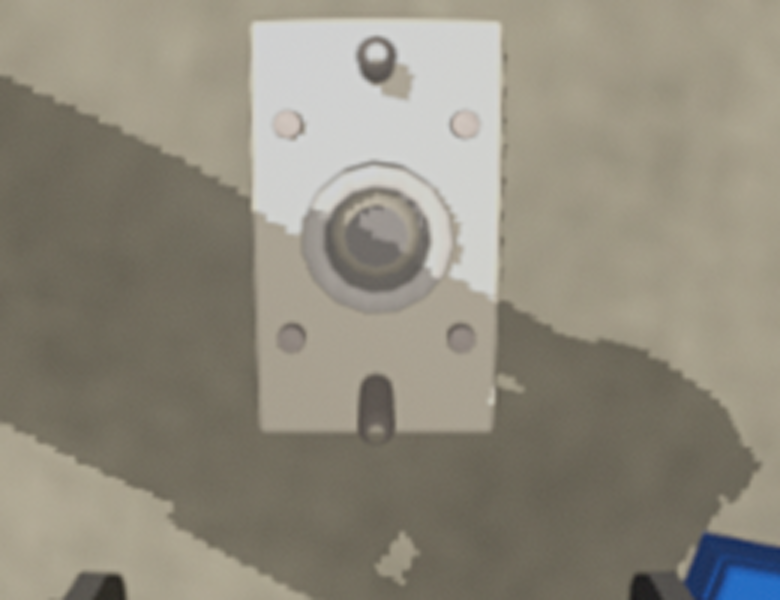

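The sleeve sits flat and concentric on the spigot at crop (378,237). Dowel tips are at about (377,50) and (376,430), pins at (288,124), (465,124), (291,338), (461,338).

```bash
python3 - <<'E'
from h import *
a=np.load('s3.npy'); s=dict(eef_pos=a[:3],ee_rot=a[3:])
c=lambda x,y,z:cast('wrist',(130+x/3,50+y/3),z,s)
P=[c(*u,31) for u in [(288,124),(465,124),(291,338),(461,338)]]
v=(P[0]-P[2])+(P[1]-P[3]);print('pins',np.mean(P,0),np.degrees(np.arctan2(v[1],v[0]))-90)
A,B=c(377,50,65),c(376,430,65); v=A-B; print('tips',A,B,(A+B)/2,np.linalg.norm(v),np.degrees(np.arctan2(v[1],v[0]))-90)
print('sleeve rim',c(378.5,238,55)); print(delta(s,s['eef_pos'],np.radians(13.4)))
S=ctrl.sense(); print(S['eef_pos'],'to top', delta(S,(486,300-60,180),np.radians(1.9)))
E
```

```text
pins [592.2229639   -5.27997427  31.        ] 13.251180128521753
tips [581.6156088   39.90381928  65.        ] [602.63178184 -49.43224985  65.        ] [592.12369532  -4.76421529  65.        ] 91.77479379504146 13.23804134335343
sleeve rim [592.50457738  -4.17060868  55.        ]
(array([0., 0., 0.]), array([-0.07,  0.07, -0.08]))
[603.05902201 -54.42330487 130.70938326] to top (array([ -49.3,  -45.7, -313.5]), array([11.49,  0.  , -0.02]))
```

>>> carry_out --pt "-1 -20 -10 -55 2 0 0" --pt "-1 -40 -20 -110 4 0 0" --pt "-1 -50 -30 -170 7 0 0" --pt "-1 -50 -40 -230 10 0 0" --pt "-1 -50 -46 -285 11.5 0 0"

```text
time_s: 9.68
eef_pos: [489.9, 215.4, 180.6]
ee_rot: [0.509, 0.491, 0.509, -0.491]
force: [0.9, 0.4, 0.3]
grip_width: 1.0
```

>>> carry_out --pt "-1 0 0 -28 0 0 0" --pt "-1 0 0 -28 0 0 0" --pt "-1 0 0 -28 0 0 0" --pt "-1 0 0 -28 0 0 0" --pt "-1 0 0 -28 0 0 0"

```text
time_s: 10.3
eef_pos: [491.0, 240.2, 180.3]
ee_rot: [0.508, 0.491, 0.508, -0.491]
force: [-0.0, 0.1, 0.2]
grip_width: 1.002
```

```bash
python3 - <<'E'
from h import *
s,im=shot('wrist','w4'); print(s['eef_pos'],s['ee_rot'],s['joints']); np.save('s4.npy',np.r_[s['eef_pos'],s['ee_rot']]);cv2.imwrite('pics/w4b.png',cv2.resize(im[50:250,130:390],(780,600),interpolation=2))
E
```

```text
[490.95829774 240.20044949 180.31535983] [ 0.50839617  0.49141609  0.5084174  -0.49148277] [ 2.40599380e-01  4.03526212e-01  1.50728273e+00 -2.63334557e-05
  1.23087952e+00  2.06691835e-01]
```

View pics/w4b.png

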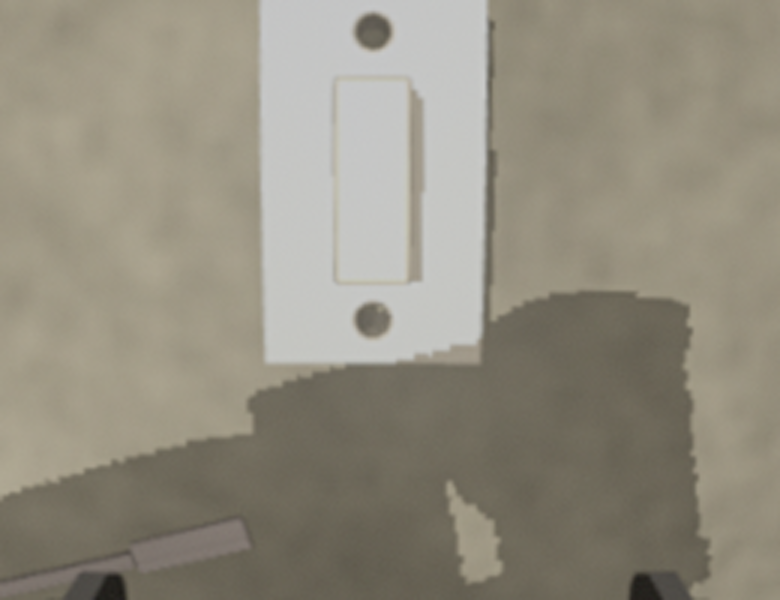

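The top half's holes are at crop (373,31) and (373,319), and the rib top spans (334..411, 77..283).

```bash
python3 - <<'E'
from h import *
a=np.load('s4.npy'); s=dict(eef_pos=a[:3],ee_rot=a[3:])
c=lambda x,y,z:cast('wrist',(130+x/3,50+y/3),z,s)
A,B=c(373,31,42),c(373,319,42); v=A-B; print('holes',(A+B)/2,np.linalg.norm(v),np.degrees(np.arctan2(v[1],v[0]))-90)
r=c(372.5,180,70);print('rib',r); S=ctrl.sense(); print(delta(S,np.r_[r[:2],100],np.arctan2(v[1],v[0])-np.pi/2))
A,B=c(372.5,77,70),c(372.5,283,70);print(np.linalg.norm(A-B))
E
```

```text
holes [488.21266113 306.02972932  42.        ] 91.79473040528332 1.9718050802594291
rib [488.2064889  306.07853255  70.        ]
(array([ 80.3,  -0.5, -65.8]), array([-0.02,  0.  ,  0.  ]))
58.89946715689642
```

>>> carry_out --pt "-1 25 -1.5 -33 0 0 0" --pt "-1 60 -1.5 -65.5 0 0 0" --pt "-1 80 -1.5 -65.5 0 0 0" --pt "-1 110 -1.5 -65.5 0 0 0" --pt "-1 125 -1.5 -65.5 0 0 0"

```text
time_s: 10.98
eef_pos: [486.6, 305.9, 53.9]
ee_rot: [0.508, 0.491, 0.509, -0.492]
force: [0.2, 0.2, 0.8]
grip_width: 0.998
```

>>> carry_out --pt "-1 4 0 0 0 0 0" --pt "-1 8 0 0 0 0 0" --pt "-1 8 0 0 0 0 0" --pt "-1 8 0 0 0 0 0" --pt "-1 8 0 0 0 0 0"

```text
time_s: 11.6
eef_pos: [487.1, 306.3, 47.7]
ee_rot: [0.509, 0.491, 0.509, -0.491]
force: [-0.2, -0.4, -0.1]
grip_width: 1.005
```

```bash
python3 - <<'E'
from h import *
s=ctrl.sense(); print(s['eef_pos'],s['force'],delta(s,(487.2,306,46.5),np.radians(1.97)))
E
```

```text
[487.14105658 306.34661537  47.67293893] [-0.18977092 -0.37790489 -0.0509341 ] (array([1.2, 0. , 0.3]), array([ 0.04, -0.01, -0.04]))
```

Good; close firmly and lift.

>>> carry_out --pt "1 0 0 0 0 0 0" --pt "1 0 0 0 0 0 0" --pt "1 0 0 0 0 0 0" --pt "1 0 0 0 0 0 0" --pt "1 0 0 0 0 0 0" --newtons 100

```text
time_s: 12.22
eef_pos: [487.3, 306.3, 47.6]
ee_rot: [0.509, 0.491, 0.509, -0.491]
force: [1.4, 0.2, 2.6]
grip_width: 0.235
```

>>> carry_out --pt "1 0 0 0 0 0 0" --pt "1 -15 0 0 0 0 0" --pt "1 -45 0 0 0 0 0" --pt "1 -80 0 0 0 0 0" --pt "1 -110 0 0 0 0 0"

```text
time_s: 12.85
eef_pos: [486.6, 306.2, 158.7]
ee_rot: [0.509, 0.491, 0.509, -0.491]
force: [-0.2, -0.7, -4.8]
grip_width: 0.235
```

```bash
python3 - <<'E'
from h import *
s=ctrl.sense(); print(s['eef_pos'],s['force'],s['wrist_torque'],delta(s,(591.2,-5.2,158),np.radians(13.25)))
E
```

```text
[486.56103946 306.1970793  158.71211999] [-0.15326805 -0.74020556 -4.75081101] [-2.22766701e-02  8.84200324e-03 -3.29774647e-06] (array([  0.7,  93.6, 314.9]), array([-11.24,   0.  ,   0.03]))
```

>>> carry_out --pt "1 0 15 45 -2 0 0" --pt "1 0 32 105 -4 0 0" --pt "1 0 50 165 -7 0 0" --pt "1 0 68 225 -10 0 0" --pt "1 0 85 280 -11.2 0 0"

```text
time_s: 13.48
eef_pos: [581.7, 27.4, 157.5]
ee_rot: [0.554, 0.439, 0.555, -0.439]
force: [1.4, 0.5, -4.3]
grip_width: 0.238
```

```bash
python3 - <<'E'
from h import *
s=ctrl.sense(); print(s['eef_pos'],delta(s,(591.2,-5.2,130),np.radians(13.25)))
E
```

```text
[581.68740217  27.40741986 157.48295499] (array([27.5,  1.8, 33.9]), array([-0.  , -0.03,  0.05]))
```

>>> carry_out --pt "1 0 1.5 18 0 0 0" --pt "1 10 1.5 33 0 0 0" --pt "1 25 1.5 33 0 0 0" --pt "1 27 1.5 33 0 0 0" --pt "1 27 1.5 33 0 0 0"

```text
time_s: 14.1
eef_pos: [590.5, -1.3, 130.1]
ee_rot: [0.554, 0.439, 0.555, -0.439]
force: [0.0, 0.3, -4.6]
grip_width: 0.236
```

```bash
python3 - <<'E'
from h import *
s,im=shot('wrist','w5'); print(s['eef_pos'],delta(s,(591.2,-5.2,130),np.radians(13.25)));np.save('s5.npy',np.r_[s['eef_pos'],s['ee_rot']])
cv2.imwrite('pics/w5b.png',cv2.resize(im[80:280,130:390],(780,600),interpolation=2))
E
```

```text
[590.53278593  -1.32761421 130.13924759] (array([ 0.1, -0.2,  3.9]), array([ 0.03, -0.02,  0.02]))
```

View pics/w5b.png

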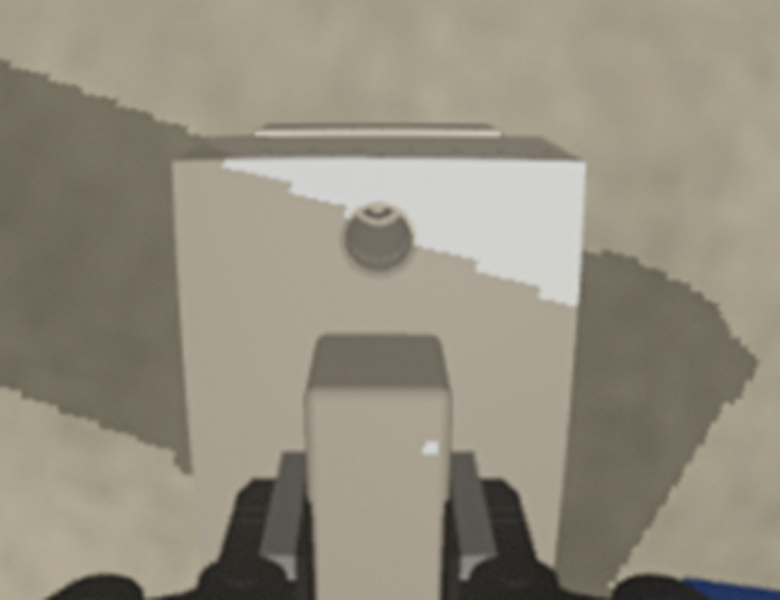

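The block is over the base: hole at crop (378,237) with the dowel tip visible inside at about (378,212).

```bash
python3 - <<'E'
from h import *
a=np.load('s5.npy'); s=dict(eef_pos=a[:3],ee_rot=a[3:])
c=lambda x,y,z:cast('wrist',(130+x/3,80+y/3),z,s)
H,T=c(378.5,237,124.5),c(378.5,212,65); print(H,T,delta(s,T-H+a[:3])[0],project('wrist',[581.5,39.8,65],s)*1)
S=ctrl.sense(); print(S['eef_pos'],delta(S,(591.2,-5.2,130))[0])
E
```

```text
[580.9337564   43.43389241 124.5       ] [582.57015     36.93215626  65.        ] [59.5  0.1  6.7] [255.63270658 146.46202102]
[590.7394825   -1.51371793 130.53115672] [ 0.5 -0.4  3.7]
```

>>> carry_out --pt "1 0 -0.2 3.7 0 0 0" --pt "1 4 -0.2 3.7 0 0 0" --pt "1 8 -0.2 3.7 0 0 0" --pt "1 12 -0.2 3.7 0 0 0" --pt "1 14 -0.2 3.7 0 0 0"

```text
time_s: 14.78
eef_pos: [591.3, -6.0, 115.9]
ee_rot: [0.554, 0.439, 0.554, -0.439]
force: [0.3, 1.1, -4.6]
grip_width: 0.236
```

>>> carry_out --pt "1 2 0 0 0 0 0" --pt "1 4 0 0 0 0 0" --pt "1 6 0 0 0 0 0" --pt "1 8 0 0 0 0 0" --pt "1 8 0 0 0 0 0"

```text
time_s: 15.4
eef_pos: [591.3, -6.0, 108.1]
ee_rot: [0.554, 0.439, 0.554, -0.439]
force: [-0.3, -0.3, -4.6]
grip_width: 0.231
```

```bash
python3 - <<'E'
from h import *
s=ctrl.sense(); print(s['eef_pos'],s['force'],s['wrist_torque'],delta(s,(591.2,-5.2,100),np.radians(13.25)))
E
```

```text
[591.30978194  -5.99505776 108.11938776] [-0.30286089 -0.30166055 -4.55954245] [0.02363738 0.00677224 0.03025571] (array([ 8.1,  0.1, -0.8]), array([-0.04, -0.01,  0.02]))
```

>>> carry_out --pt "1 1 0 -0.6 0 0 0" --pt "1 2 0 -0.6 0 0 0" --pt "1 4 0 -0.6 0 0 0" --pt "1 6 0 -0.6 0 0 0" --pt "1 8 0 -0.6 0 0 0"

```text
time_s: 16.02
eef_pos: [591.2, -5.4, 100.1]
ee_rot: [0.554, 0.439, 0.554, -0.439]
force: [0.2, -0.2, -4.6]
grip_width: 0.237
```

>>> carry_out --pt "1 2 0 0 0 0 0" --pt "1 3 0 0 0 0 0" --pt "1 3 0 0 0 0 0" --pt "1 3 0 0 0 0 0" --pt "1 3 0 0 0 0 0"

```text
time_s: 16.65
eef_pos: [591.3, -5.4, 97.4]
ee_rot: [0.554, 0.439, 0.554, -0.439]
force: [-0.7, 0.5, -4.3]
grip_width: 0.239
```

>>> carry_out --pt "1 3 0 0 0 0 0" --pt "1 6 0 0 0 0 0" --pt "1 9 0 0 0 0 0" --pt "1 12 0 0 0 0 0" --pt "1 15 0 0 0 0 0"

```text
time_s: 17.27
eef_pos: [591.2, -5.4, 82.1]
ee_rot: [0.554, 0.439, 0.554, -0.439]
force: [0.7, -0.0, -4.7]
grip_width: 0.232
```

>>> carry_out --pt "1 2 0 0 0 0 0" --pt "1 4 0 0 0 0 0" --pt "1 6 0 0 0 0 0" --pt "1 8 0 0 0 0 0" --pt "1 8 0 0 0 0 0"

```text
time_s: 17.9
eef_pos: [591.4, -5.5, 74.9]
ee_rot: [0.554, 0.439, 0.554, -0.439]
force: [-2.3, 0.1, 5.2]
grip_width: 0.237
```

```bash
python3 - <<'E'
from h import *
s=ctrl.sense(); print(s['eef_pos'],s['force'],s['wrist_torque'],delta(s,(591.2,-5.2,72.6),np.radians(13.25)))
E
```

```text
[591.41622647  -5.45673818  74.87102852] [-2.33082622  0.05300202  5.17974108] [ 0.05464194  0.7571761  -0.0015702 ] (array([ 2.3, -0.2, -0.3]), array([-0.04,  0.02, -0.03]))
```

>>> carry_out --pt "1 1 0 0 0 0 0" --pt "1 2 0 0 0 0 0" --pt "1 3 0 0 0 0 0" --pt "1 3 0 0 0 0 0" --pt "1 3 0 0 0 0 0"

```text
time_s: 18.52
eef_pos: [591.5, -5.4, 72.6]
ee_rot: [0.555, 0.439, 0.554, -0.439]
force: [-5.9, 1.2, 11.4]
grip_width: 0.234
```

>>> carry_out --pt "1 0.5 -0.3 0 0 0 0" --pt "1 1 -0.5 0 0 0 0" --pt "1 1.3 -0.5 0 0 0 0" --pt "1 1.3 -0.5 0 0 0 0" --pt "1 1.3 -0.5 0 0 0 0"

```text
time_s: 19.15
eef_pos: [591.5, -5.4, 72.6]
ee_rot: [0.555, 0.44, 0.553, -0.439]
force: [-7.5, 1.6, 19.7]
grip_width: 0.237
```

```bash
python3 - <<'E'
from h import *
s=ctrl.sense(); print(s['eef_pos'],s['force'],s['wrist_torque'],delta(s,(591.2,-5.2,72.6),np.radians(13.25)))
s,im=shot('side','side2'); cv2.imwrite('pics/side2b.png',cv2.resize(im[140:260,150:300],(750,600),interpolation=2))
E
```

```text
[591.45406556  -5.40282517  72.55250438] [-7.50685103  1.63150742 19.71201272] [ 0.31347354  1.62590127 -0.01693672] (array([-0. , -0.2, -0.3]), array([-0.03,  0.05, -0.13]))
```

View pics/side2b.png

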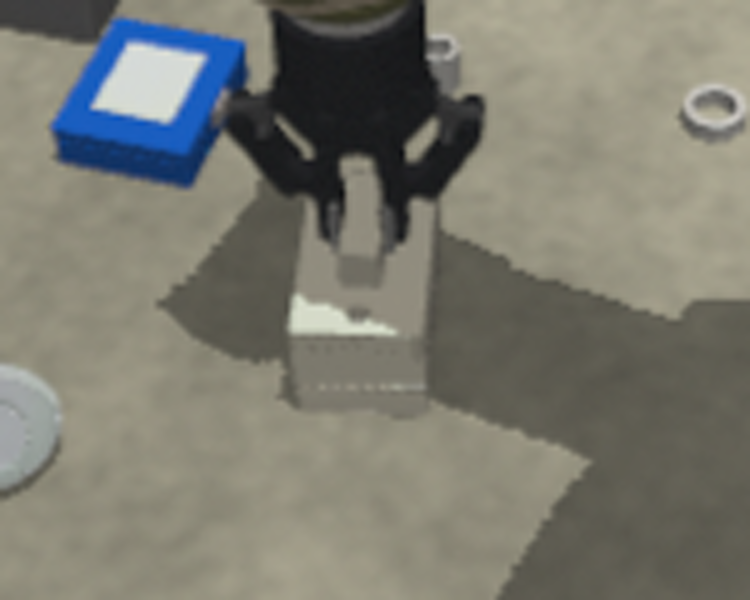

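Side view: the top half sits flush on the base, with the parting line at about crop (360,386) and no gap. Force rose from 11 to 20 N with no further travel, so the mould is rigidly shut.

```bash
python3 - <<'E'
from rig import ctrl, order
s=ctrl.sense(); print(s['time_s'],s['eef_pos'],s['force'],abs(s['dq']).max()); print(order.finish_job())
E
```

```text
19.2 [591.46371566  -5.44727416  72.57480985] [-7.54292546  3.19000935 19.60710171] 0.001386601258544157
the job is handed in; nothing more can be done
None
```

I pushed the tall, wide sleeve fully down onto the spigot and let go of it. I then fitted the top half over both dowels and pressed it shut. I handed the job in at 19.2 s of the 54 s limit, still gripping and pressing.

- **Sleeve:** it bottomed out at 24.6 N at the expected height. After release, the wrist camera showed it flat and concentric on the spigot.
- **Mould closed:** the tool stopped at z = 72.6 mm, the height worked out for shut. Raising the push from about 11 N to 20 N moved it no further, so the halves are rigidly closed. The side view showed no gap, and the arm was at rest.
- **Disagreements:** the fixed cameras and the wrist camera differed by up to about 5 mm, so I worked from the wrist camera. About 8 N of sideways force remained on the tool at the end. I did not measure the pin travel directly; I judged it from the height and the push.

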